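# Separate and sort the dressing pots

## Robot

A 6-joint arm with a two-finger parallel gripper is mounted at the origin on a cart in front of the work surface, level with it; the furniture and walls round the work are solid. World frame = base frame: x ahead of the robot, y to its left, z up, the work surface at z = 0. Lengths are in m, angles in rad, forces in N, time in s.
With the tool pointing down it reaches from about 0.3 to 0.775 m from the base axis. Payload 14.6 kg.
Tool frame: the origin (TCP) lies midway between the tips of the shut fingers; the grasp point (between the pads) lies bot.grasp_offset behind it (bot.grasp_offset is the distance from the TCP to the grasp point, in m); y points along the fingers, z is the direction in which the jaws open and shut, and the axes are right-handed (so a half turn about y gives the same grasp; the last joint's range is limited). The gripper opens to 94 mm and grips with 3 to 60 N. Pads are 16 mm wide; open, the fingers measure 119 mm over their backs; the gripper's body (75 mm by 177 mm) begins 78 mm behind the grasp point.
Start: joints at [-1.335, 0.3, 1.521, -0, 1.321, -0.067], TCP at [0.164, -0.525, 0.183] pointing down, gripper open.
Joint ranges: [-3.03, 3.03], [-0.79, 2.21], [0.23, 2.52], [-1.04, 4.18], [0, 3.07], [-2.55, 2.55]. Speed limits (rad/s): [2.22, 2.22, 2.57, 3.14, 3.14, 3.14].

## Interface

Orientations are given as [roll, pitch, yaw] about the fixed x, y, z axes, in that order (R = Rz(yaw) Ry(pitch) Rx(roll)).
In Python, from plant import bot gives the robot as it stands.
- The arm moves only by the tool move_arm, never from a script. Its argument "deltas" is one flat list of numbers, 6 for each row, row after row: the shift along the tool's x, y, z in cm, then the turn, a rotation vector about the tool's x, y, z in degrees. A call has 1 to 12 rows; each row is the pose to reach, as a shift and turn from the pose commanded when the call began, along the tool's axes at that moment; what a row does not reach only later rows make up. A row lasts 1/12 s, in which the tool goes at most 41.7 mm and 7.16 degrees, less where a joint would pass 70% of its speed; a pose out of reach is approached as far as the arm can. A call with a gripper value outside its range is refused whole. "jaw" is the closure, from -1 (fully open) to 1 (shut), set as the call begins (left out, the last holds). The fingers move at their own pace and stop on an object; "newtons" is the grip in N (left out, the last holds). Time passes only in rows, so rows that repeat a pose let the fingers close. It gives the time, the measured TCP pose, the force and the opening at its end, in the units of the state.
- bot.state(): the state, without advancing time (a new reading comes with each control period).
- bot.snapshot(name): name is "scene" or "top"; returns a dict with "pixels" (420x560x3 uint8, red, green, blue), "range_z" (420x560 float32, m along the optical axis (not along the pixel's ray), 0 where there is no reading), "mtx" (3x3 intrinsics, pixels), "pose" (4x4, takes a point from camera to world coordinates). Camera axes: x right, y down, z forward; pixel columns grow to the right and rows downward; lengths in m; the calibration is good to about 2 mm. A picture is of the moment at which its call begins.
- bot.hand_in(): hands the job in, once; it reports no verdict.
The state is a dict: "t": time; "joint_positions": joint angles; "qd": joint speeds; "effort": joint torques, N m; "tcp_pos": TCP position; "tool_rot": TCP orientation; "ft_force": force on the tool from outside, world axes, zero at the start; "wrist_torque": the same for the moment, N m; "opening": opening from 0.0 (shut) to 1.0 (fully open).
Only numpy, scipy, OpenCV 4.12 (cv2) and the standard library are available. Lean on these libraries where they do the work, as an engineer would, in place of code of your own. Each camera call takes 0.05 s, during which the arm holds its last target. There are 200 camera calls.

## Task

Clear up the dressing set: lift the small steel pot out of the medium one it is standing in, then stand each of the three pots upright, down inside the rim of the round white stand of its own size (smallest pot in the smallest stand, medium in the medium, largest in the largest), and lay the forceps down flat lengthwise in the middle of the steel kidney dish. Do not tip any pot over, and leave the amber bottle and the roll of tape where they are.

Things in the scene. Friction and masses are not known exactly. Their poses are not given: they have to be found in the camera images.
- pot_small_center (a point): the small pot: upright open steel cylinder, outer diameter 38 mm, 72 mm high (the narrowest and tallest pot), 0.05 kg; loose. It starts standing loosely inside the medium pot, its bottom 4 mm above the medium pot's bottom, so its upper 34 mm stick out above the medium pot's rim. The point is its centre, 36 mm above its underside; z along its axis, upward.
- pot_medium_center (a point): the medium pot: upright open steel cylinder, outer diameter 52 mm, inner 47 mm, 42 mm high, floor 4 mm thick, 0.07 kg; loose, with the small pot standing in it at the start. The point is its centre, 21 mm above its underside; z along its axis, upward.
- pot_large_center (a point): the large pot: upright open steel cylinder, outer diameter 65 mm, 50 mm high, 0.10 kg; loose, stands alone and empty. The point is its centre, 25 mm above its underside; z along its axis, upward.
- forceps_center (a point): straight steel forceps lying flat on the desk, 126 mm long, 12 mm wide where they are gripped at the middle, 8 mm thick, 0.02 kg; loose. The point is in the middle, 4 mm above their underside; y runs along their length, z up.
- stand_small: the smallest of three flat round white plastic stands with a low rim, fixed to the desk: inner diameter 54 mm, outer 62 mm, floor (grey inlay) 4 mm and rim top 12 mm above the desk. Origin: centre of its underside, on the desk; z up.
- stand_medium: the middle-sized white stand, fixed: inner diameter 68 mm, outer 76 mm, floor 4 mm and rim top 12 mm above the desk. Origin: centre of its underside, on the desk; z up.
- stand_large: the largest white stand, fixed: inner diameter 81 mm, outer 89 mm, floor 4 mm and rim top 12 mm above the desk. Origin: centre of its underside, on the desk; z up.
- dish: shallow steel kidney dish, fixed to the desk, 108 mm (x) by 209 mm (y, its length) and 33 mm high; floor 4 mm above the desk. At its middle the inside is about 70 mm wide across x at the floor, so open the fingers only a little in there. Origin: middle of its underside, on the desk; y along its length, z up.
- bottle: bystander: amber glass bottle with a black cap, diameter 46 mm, 108 mm high, loose; stays where it stands. Origin: centre of its underside.
- tape: bystander: roll of beige tape lying flat, diameter 97 mm, 25 mm high, loose; stays where it lies. Origin: centre of its underside.
Mind the look-alikes: they are no part of the job. Leave any brown look-alike of the stand_large alone.

How it is judged:
At the end, for the whole second after the job is handed in: Each pot upright (0.1 rad) on the floor of its own size stand, centres within 12 mm; forceps on the dish floor (centre below 18 mm), within 30 mm across, 40 mm along and 0.5 rad of its middle line; all at rest; bottle and tape within 20 mm of their start (horizontal distance between pot_small_center and stand_small below 0.012 m and z of pot_small_center in the frame of stand_small between 0.036 and 0.043 m and angle between each of pot_small_center, pot_medium_center, pot_large_center's own z axis and vertical below 0.1 rad and horizontal distance between pot_medium_center and stand_medium below 0.012 m and z of pot_medium_center in the frame of stand_medium between 0.021 and 0.028 m and horizontal distance between pot_large_center and stand_large below 0.012 m and z of pot_large_center in the frame of stand_large between 0.025 and 0.032 m and x of forceps_center in the frame of dish between -0.03 and 0.03 m and y of forceps_center in the frame of dish between -0.04 and 0.04 m and z of forceps_center in the frame of dish below 0.018 m and angle between the y axis of forceps_center and the y axis of dish, either way round below 0.5 rad and distance of each of bottle, tape from where it was at the start of the episode below 0.02 m and linear speed of each of pot_small, pot_medium, pot_large, forceps below 0.02 m/s); the robot touches nothing.
It fails at once if a pot is tipped over (angle between any of pot_small_center, pot_medium_center, pot_large_center's own z axis and vertical above 0.8 rad).
It fails at once if the bottle or the tape is shoved away or the bottle knocked over (distance of any of bottle, tape from where it was at the start of the episode above 0.03 m or angle between bottle's own z axis and vertical above 0.5 rad).
It also fails if it takes over 120 s, if anything falls off the work surface, if the arm or the gripper's body presses on something with over 40 N, if the wrist force passes 120 N, or if a joint passes its speed limit or range.

## Working session

There is one attempt and no reset: what is moved stays moved. The work goes in short steps, Python scripts to look and compute and a tool call to move; the robot and the scene stay as the last step left them, time stands still between calls to the robot, and variables do not carry over. Pictures are saved under pics/ and viewed, about 12 in all and at most 16, crops included, and the job is handed in when it is done.

Besides the shell and the picture viewer there is one more tool, called after "Emit:" in YAML: its name, and indented under it one key for each argument. move_arm: Moves the arm, as the interface text tells. Its arguments: {"type":"object","properties":{"deltas":{"type":"array","items":{"type":"number"}},"jaw":{"type":"number"},"newtons":{"type":"number"}},"required":["deltas"]}

```bash
mkdir -p pics; ls; python3 - <<'E'
from plant import bot
import cv2,numpy as np
print(bot.state(),bot.grasp_offset)
for n in("scene","top"):
    s=bot.snapshot(n); np.savez(f"{n}0.npz",**s)
    cv2.imwrite(f"pics/{n}0.png",cv2.resize(s["pixels"][...,::-1],(800,600),interpolation=cv2.INTER_CUBIC))
    print(n,s["mtx"].round(1).tolist(),s["pose"].round(3).tolist(),(s["range_z"]>0).mean())
E
```

```text
pics
{'t': 0.0, 'joint_positions': array([-1.33458671e+00,  3.00482050e-01,  1.52164629e+00, -1.20242383e-05,
        1.32070371e+00, -6.66047950e-02]), 'qd': array([-9.95112014e-04,  7.87369488e-06,  6.05526712e-04,  2.59710219e-03,
       -7.83231860e-04,  1.46771399e-03]), 'effort': array([-5.28860164e-04, -5.31805301e+01, -3.52739847e+01,  7.08260620e-02,
        2.43462611e-02, -1.16759529e-04]), 'tcp_pos': array([ 0.16393054, -0.52466611,  0.18195277]), 'tool_rot': array([-1.57203375e+00,  7.08678014e-05, -2.83877530e+00]), 'ft_force': array([ 0.94052423, -0.59562509, -0.64184416]), 'wrist_torque': array([0.00571629, 0.01296844, 0.02375583]), 'opening': 0.9969813625918345} 0.0188
scene [[411.7, 0.0, 278.2], [0.0, 411.7, 211.2], [0.0, 0.0, 1.0]] [[-0.867, -0.231, 0.442, 0.15], [-0.498, 0.429, -0.754, 0.751], [-0.016, -0.873, -0.487, 0.561], [0.0, 0.0, 0.0, 1.0]] 0.9960884353741497
top [[510.0, 0.0, 274.3], [0.0, 510.0, 210.3], [0.0, 0.0, 1.0]] [[-0.014, -0.994, 0.107, 0.415], [-1.0, 0.014, -0.001, -0.006], [-0.001, -0.107, -0.994, 1.464], [0.0, 0.0, 0.0, 1.0]] 0.9959481292517007
```

View pics/scene0.png

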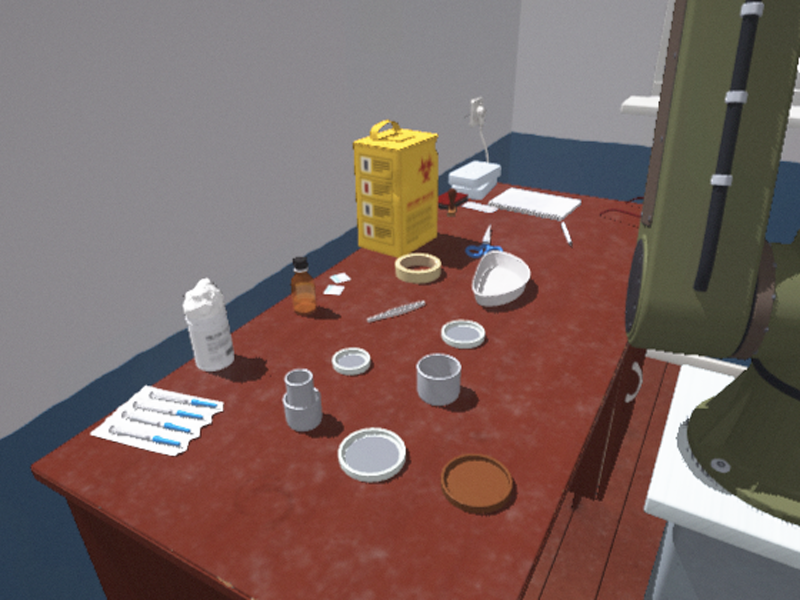

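View pics/top0.png

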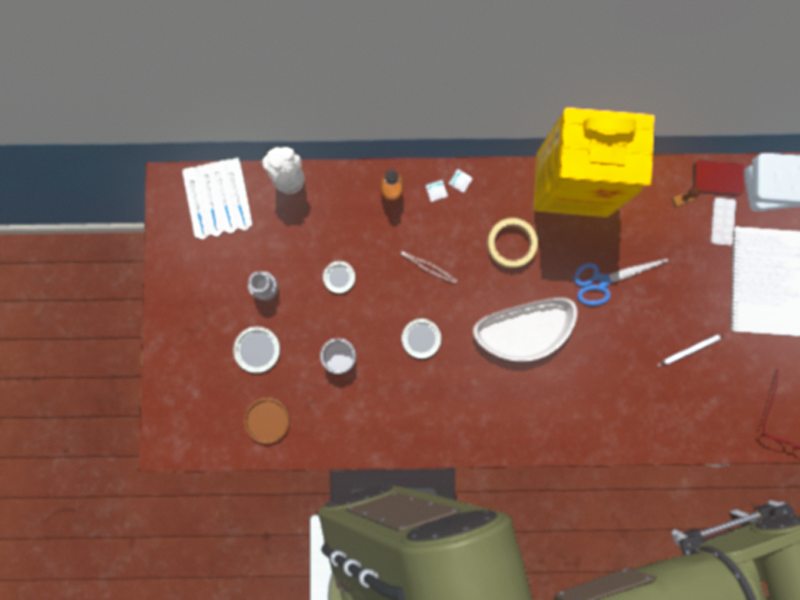

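Top view (800×600 pixels): the small pot stands in the medium one at (263,287) and the large pot is at (338,357). The white stands are small (339,278), medium (421,339) and large (257,350). The forceps are at (428,267), the dish at (525,330), the bottle at (391,186) and the tape at (512,243). Two things could be stand_large: the white ring at (257,350) and the brown ring at (267,421). The white one fits the description, and the brown one is the look-alike to leave alone.

```bash
cat > look.py <<'E'
import cv2,numpy as np
def cloud(s):
    h,w=s["range_z"].shape; v,u=np.mgrid[:h,:w]; K=s["mtx"]; d=s["range_z"]
    p=np.stack([(u-K[0,2])/K[0,0]*d,(v-K[1,2])/K[1,1]*d,d],-1)
    return p@s["pose"][:3,:3].T+s["pose"][:3,3]
def grey(s):
    hsv=cv2.cvtColor(s["pixels"],cv2.COLOR_RGB2HSV); return (hsv[...,1]<90)
def pix2plane(s,uv,z):
    r=np.c_[uv,np.ones(len(uv))]@np.linalg.inv(s["mtx"]).T@s["pose"][:3,:3].T; o=s["pose"][:3,3]
    return o+r*((z-o[2])/r[:,2])[:,None]
def proj(s,p):
    q=(np.atleast_2d(p)-s["pose"][:3,3])@s["pose"][:3,:3]; q=q@s["mtx"].T; return q[:,:2]/q[:,2:]
def circ(p):
    A=np.c_[2*p[:,:2],np.ones(len(p))]; c=np.linalg.lstsq(A,(p[:,:2]**2).sum(1),rcond=None)[0]
    return c[:2],np.sqrt(c[2]+c[:2]@c[:2])
E
python3 - <<'E'
from look import *
T=dict(np.load("top0.npz")); S=dict(np.load("scene0.npz"))
CT,CS=cloud(T),cloud(S)
print("desk z",[np.round(np.percentile(C[(abs(C[...,0]-.3)<.05)&(abs(C[...,1]-.05)<.05)][:,2],[5,50,95]),4) for C in(CT,CS)])
things=dict(pots=(263,287),st_s=(339,278),st_m=(421,339),st_l=(257,350),brown=(267,421),large=(338,357),forceps=(428,267),dish=(525,330),tape=(512,243),bottle=(391,186))
for k,(u,v) in things.items():
    c=CT[int(v*.7),int(u*.7)]; R=.13 if k=="dish" else .075 if k=="forceps" else .05
    print(k,c.round(3))
    for n,s,C in(("T",T,CT),("S",S,CS)):
        m=np.linalg.norm(C[...,:2]-c[:2],axis=-1)<R; p=C[m]; z=p[:,2]
        g=C[m&grey(s)]
        cc,r=cv2.minEnclosingCircle(g[:,:2].astype(np.float32)) if len(g) else ((0,0),0)
        print("  ",n,len(p),"zmax",np.percentile(z,99).round(3),"grey circ",np.round(cc,4),round(r,4))
E
```

```text
desk z [array([-0.006 , -0.0008,  0.0044]), array([-0.0025, -0.0009,  0.0007])]
pots [0.606 0.252 0.009]
   T 934 zmax 0.078 grey circ [0.6091 0.254 ] 0.0346
   S 1644 zmax 0.076 grey circ [0.6142 0.2519] 0.0383
st_s [0.621 0.099 0.01 ]
   T 918 zmax 0.015 grey circ [0.6235 0.1005] 0.0352
   S 810 zmax 0.012 grey circ [0.6256 0.0935] 0.0425
st_m [ 0.495 -0.063  0.009]
   T 947 zmax 0.016 grey circ [ 0.4962 -0.0651] 0.0424
   S 696 zmax 0.013 grey circ [ 0.4985 -0.0659] 0.0447
st_l [ 0.48   0.267 -0.   ]
   T 957 zmax 0.016 grey circ [0.4788 0.2667] 0.049
   S 1639 zmax 0.013 grey circ [0.4803 0.2684] 0.0484
brown [ 0.338  0.246 -0.   ]
   T 981 zmax 0.016 grey circ [0 0] 0
   S 1984 zmax 0.013 grey circ [0 0] 0
large [ 0.463  0.104 -0.002]
   T 949 zmax 0.053 grey circ [0.4635 0.1024] 0.0381
   S 1451 zmax 0.051 grey circ [0.4576 0.1005] 0.0366
forceps [ 0.643 -0.08  -0.001]
   T 2060 zmax 0.008 grey circ [ 0.6403 -0.0815] 0.0638
   S 1213 zmax 0.006 grey circ [ 0.6443 -0.0863] 0.0672
dish [ 0.512 -0.273  0.002]
   T 6394 zmax 0.034 grey circ [ 0.5279 -0.2809] 0.1167
   S 3070 zmax 0.032 grey circ [ 0.5256 -0.2787] 0.1184
tape [ 0.688 -0.254 -0.005]
   T 871 zmax 0.03 grey circ [ 0.6856 -0.251 ] 0.0473
   S 341 zmax 0.025 grey circ [ 0.6853 -0.25  ] 0.0489
bottle [ 0.79  -0.007  0.075]
   T 905 zmax 0.11 grey circ [ 0.801  -0.0093] 0.0128
   S 934 zmax 0.108 grey circ [ 0.8031 -0.0025] 0.0179
```

```bash
python3 - <<'E'
from look import *
T=dict(np.load("top0.npz")); S=dict(np.load("scene0.npz"))
V=(("T",T,cloud(T)),("S",S,cloud(S)))
def mask(s,C,c,R):
    m=((np.linalg.norm(C[...,:2]-np.array(c),axis=-1)<R)&grey(s)).astype(np.uint8)
    n,l,st,_=cv2.connectedComponentsWithStats(m); return l==1+np.argmax(st[1:,4])
def contour(m): return max(cv2.findContours(m.astype(np.uint8),0,cv2.CHAIN_APPROX_NONE)[0],key=len)[:,0].astype(float)
for k,c,r in(("st_s",(.6235,.099),.031),("st_m",(.497,-.065),.038),("st_l",(.479,.267),.0445)):
    for n,s,C in V:
        p=pix2plane(s,contour(mask(s,C,c,r+.012)),.012)[:,:2]
        cc,rr=circ(p); e=cv2.fitEllipse(p.astype(np.float32)*1000)
        g=C[mask(s,C,c,r+.012)]; g=g[g[:,2]>.009]; print(k,n,cc.round(4),rr.round(4),"ell",np.round(e[0],1),np.round(e[1],1),"cloudrim",g[:,:2].mean(0).round(4))
for k,c,lo,hi,R in(("small",(.609,.254),.068,.082,.04),("medium",(.609,.254),.036,.047,.04),("large",(.461,.102),.044,.056,.05)):
    for n,s,C in V:
        p=C[(np.linalg.norm(C[...,:2]-np.array(c),axis=-1)<R)&(C[...,2]>lo)&(C[...,2]<hi)]
        cc,rr=circ(p); e=cv2.minEnclosingCircle(p[:,:2].astype(np.float32)); print(k,n,len(p),"ls",cc.round(4),rr.round(4),"enc",np.round(e[0],4),round(e[1],4))
for k,c,R,z in(("forceps",(.642,-.083),.08,.006),("dish",(.526,-.28),.13,.033)):
    for n,s,C in V:
        m=mask(s,C,c,R); p=pix2plane(s,contour(m),z)[:,:2].astype(np.float32)
        q=pix2plane(s,np.argwhere(m)[:,::-1],z)[:,:2]; 
        w,v=np.linalg.eigh(np.cov(q.T)); b=cv2.minAreaRect(p*1000)
        print(k,n,"mean",q.mean(0).round(4),"axis deg",np.degrees(np.arctan2(v[1,1],v[0,1])).round(1),"rect",np.round(b[0],1),np.round(b[1],1),round(b[2],1))
s=T; a=T["pixels"][130:320,150:420,::-1].copy(); cv2.imwrite("pics/crop.png",cv2.resize(a,None,fx=2.9,fy=2.9,interpolation=cv2.INTER_CUBIC))
E
```

```text
st_s T [0.6218 0.0997] 0.0335 ell [621.8  99.7] [66.  68.2] cloudrim [0.6208 0.1006]
st_s S [0.6157 0.1091] 0.035 ell [615.8 109. ] [64.3 74.5] cloudrim [0.6202 0.1029]
st_m T [ 0.4955 -0.0639] 0.0402 ell [495.6 -63.9] [79.  81.8] cloudrim [ 0.4969 -0.0647]
st_m S [ 0.4908 -0.0531] 0.0418 ell [490.9 -53.1] [78.3 87.5] cloudrim [ 0.4938 -0.0604]
st_l T [0.478  0.2645] 0.0469 ell [478.  264.5] [93.2 94.4] cloudrim [0.4795 0.2646]
st_l S [0.4743 0.2719] 0.0471 ell [474.3 271.9] [90.1 97.8] cloudrim [0.4757 0.2697]
small T 55 ls [0.6047 0.2478] 0.0178 enc [0.6056 0.2481] 0.0197
small S 153 ls [0.6034 0.2514] 0.0176 enc [0.6032 0.2515] 0.0198
medium T 69 ls [0.6018 0.2476] 0.0224 enc [0.6031 0.2483] 0.0264
medium S 190 ls [0.6016 0.2518] 0.0218 enc [0.6014 0.2522] 0.0269
large T 90 ls [0.4621 0.0992] 0.0312 enc [0.462  0.0995] 0.033
large S 191 ls [0.4608 0.1027] 0.0312 enc [0.4612 0.1016] 0.0346
forceps T mean [ 0.6389 -0.0839] axis deg 60.7 rect [639.7 -81.5] [126.7  18.3] 62.3
forceps S mean [ 0.6377 -0.0777] axis deg 61.8 rect [638.1 -76.5] [130.4  29. ] 62.9
dish T mean [ 0.5048 -0.2711] axis deg 106.7 rect [ 499.2 -275.2] [124. 214.] 15.1
dish S mean [ 0.5   -0.244] axis deg 106.1 rect [ 498.4 -252.5] [117.2 242.5] 23.6
```

View pics/crop.png

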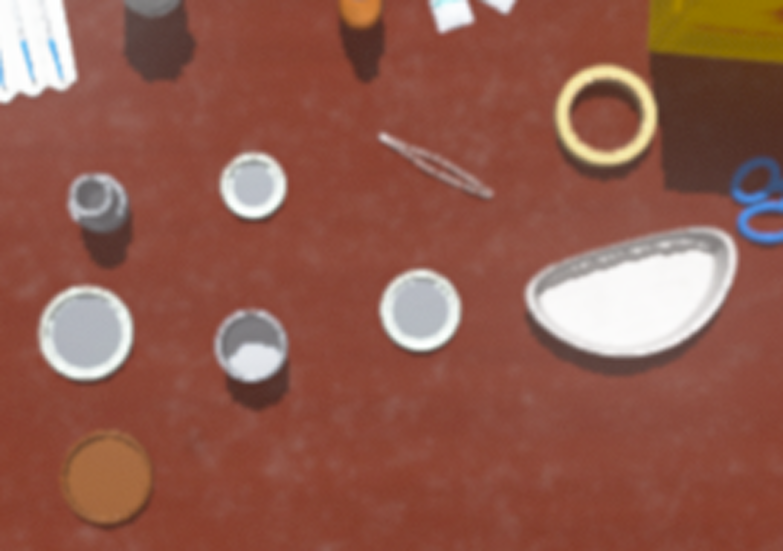

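The crop confirms it: the white ring at crop (87,333) is stand_large, and the brown disc at (107,478) is the look-alike I'll leave alone. Next I'll measure the dish from its rim and floor depth.

```bash
python3 - <<'E'
from look import *
for n in("top","scene"):
    s=dict(np.load(n+"0.npz")); C=cloud(s); 
    m=(np.linalg.norm(C[...,:2]-np.array((.51,-.275)),axis=-1)<.13)
    p=C[m&(C[...,2]>.024)&grey(s)]
    f=C[m&(C[...,2]<.014)&(s["pixels"].min(-1)>150)]
    for a,q in(("rim",p),("floor",f)):
        b=cv2.minAreaRect(q[:,:2].astype(np.float32)*1000); print(n,a,len(q),np.round(b[0],1),np.round(b[1],1),round(b[2],1),"mean",q[:,:2].mean(0).round(3))
E
```

```text
top rim 367 [ 504.3 -275.6] [107.9 207.5] 14.9 mean [ 0.509 -0.282]
top floor 1718 [ 502.7 -280.2] [105.5 213.2] 13.2 mean [ 0.509 -0.275]
scene rim 246 [ 520.1 -268.9] [157.9 180.5] 52.1 mean [ 0.511 -0.282]
scene floor 546 [ 514.6 -306.3] [ 96.4 148.7] 16.6 mean [ 0.517 -0.303]
```

```bash
cat > plan.py <<'E'
import sys,numpy as np
from scipy.spatial.transform import Rotation as R
from plant import bot
def go(*targets):  # successive (x,y,z,yaw_deg): each delta from the previous target
    s=bot.state(); p=s["tcp_pos"]; r=R.from_euler("xyz",s["tool_rot"])
    print("t",round(s["t"],2),"p",p.round(4),"yaw",np.degrees(s["tool_rot"]).round(2),"F",s["ft_force"].round(1),"open",round(s["opening"]*94,1))
    for t in targets:
        q=R.from_euler("xyz",[-90,0,t[3]],degrees=True); pt=np.array(t[:3])
        print(t,"d cm",(100*r.inv().apply(pt-p)).round(2),"rot",np.degrees((r.inv()*q).as_rotvec()).round(1)); p,r=pt,q
E
python3 -c "
from plan import go
go((.639,-.08,.08,-118.5),(.639,-.08,.003,-118.5),(.639,-.08,.12,-118.5),(.504,-.274,.12,-75),(.504,-.274,.009,-75))"
```

```text
t 0.1 p [ 0.1639 -0.5247  0.1821] yaw [ -90.06    0.   -162.65] F [-0.  -0.4  0.1] open 94.1
(0.639, -0.08, 0.08, -118.5) d cm [-58.61  10.24 -28.27] rot [  0.1 -44.1  -0. ]
(0.639, -0.08, 0.003, -118.5) d cm [-0.   7.7 -0. ] rot [0. 0. 0.]
(0.639, -0.08, 0.12, -118.5) d cm [  0.  -11.7   0. ] rot [0. 0. 0.]
(0.504, -0.274, 0.12, -75) d cm [23.49 -0.   -2.61] rot [  0.  -43.5   0. ]
(0.504, -0.274, 0.009, -75) d cm [ 0.  11.1 -0. ] rot [0. 0. 0.]
```

Emit:
move_arm:
  deltas: [-1.5,0,-0.7,0,0,0,-4,0.5,-2,0,0,0,-7,1,-3.4,0,0,0,-10,1.6,-4.8,0,0,0,-13,2.1,-6.3,0,0,0,-16,2.7,-7.7,0,0,0,-19,3.2,-9.1,0,0,0,-22,3.7,-10.6,0,0,0,-25,4.2,-12,0,0,0,-27.5,4.6,-13.2,0,0,0,-29,5,-14,0,0,0,-29,5,-14,0,0,0]
  jaw: 0.2
  newtons: 15

```text
t: 1.1
tcp_pos: [0.4004, -0.3026, 0.1316]
tool_rot: [-1.572, -0.001, -2.836]
ft_force: [0.9, 0.1, -0.2]
opening: 0.4
```

Emit:
move_arm:
  deltas: [-1.5,0,-0.7,0,-3,0,-4,0.5,-2,0,-8,0,-7,1,-3.4,0,-13,0,-10,1.6,-4.8,0,-18,0,-13,2.1,-6.3,0,-23,0,-16,2.7,-7.7,0,-28,0,-19,3.2,-9.1,0,-33,0,-22,3.7,-10.6,0,-37,0,-25,4.2,-12,0,-40,0,-28,4.7,-13.4,0,-43,0,-29.6,5.2,-14.2,0,-44,0,-29.6,5.2,-14.2,0,-44,0]

```text
t: 2.1
tcp_pos: [0.6402, -0.0793, 0.0789]
tool_rot: [-1.573, -0.0, -2.067]
ft_force: [-1.0, 0.2, -1.7]
opening: 0.398
```

```bash
python3 - <<'E'
from plan import *
from look import *
go((.639,-.08,.003,-118.5))
s=bot.snapshot("scene"); np.savez("s1.npz",**s)
u,v=map(int,proj(s,[.639,-.08,.03])[0])
cv2.imwrite("pics/f1.png",cv2.resize(s["pixels"][v-90:v+60,u-100:u+100,::-1],(800,600),interpolation=cv2.INTER_CUBIC))
E
```

```text
t 2.1 p [ 0.6402 -0.0793  0.0789] yaw [-9.0100e+01 -2.0000e-02 -1.1845e+02] F [-1.   0.2 -1.7] open 37.4
(0.639, -0.08, 0.003, -118.5) d cm [ 0.12  7.59 -0.06] rot [0.1 0.1 0. ]
```

View pics/f1.png

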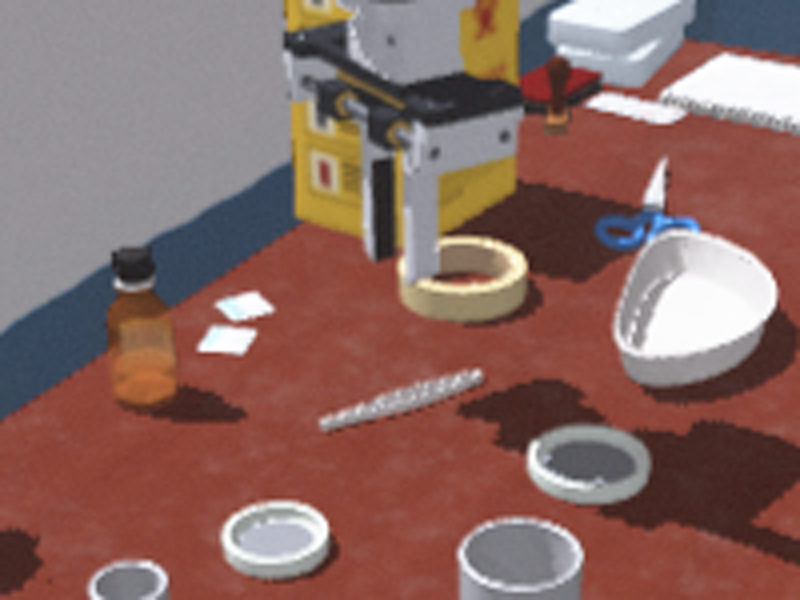

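The gripper is open to 37 mm and hovers above the forceps, which are at (400,400), with the jaws across them. Next I lower it, grip and lift a little.

Emit:
move_arm:
  deltas: [0,1,0,0,0,0,0,2.5,0,0,0,0,0,4,0,0,0,0,0.1,5.5,0,0,0,0,0.1,6.5,0,0,0,0,0.1,7.2,0,0,0,0,0.1,7.5,0,0,0,0,0.1,7.5,0,0,0,0]

```text
t: 2.82
tcp_pos: [0.6385, -0.0824, 0.0052]
tool_rot: [-1.571, -0.0, -2.071]
ft_force: [-0.0, 0.4, 0.4]
opening: 0.402
```

Emit:
move_arm:
  deltas: [0,0,0,0,0,0,0,0,0,0,0,0,0,0,0,0,0,0,0,0,0,0,0,0,0,0,0,0,0,0,0,0,0,0,0,0,0,0,0,0,0,0,0,0,0,0,0,0]
  jaw: 1
  newtons: 15

```text
t: 3.48
tcp_pos: [0.6388, -0.0819, 0.0056]
tool_rot: [-1.571, 0.0, -2.071]
ft_force: [1.1, -0.1, 0.4]
opening: 0.004
```

Emit:
move_arm:
  deltas: [0,-0.5,0,0,0,0,0,-2,0,0,0,0,0,-4,0,0,0,0,0,-6,0,0,0,0,0,-8,0,0,0,0,0,-10,0,0,0,0,0,-11,0,0,0,0,0,-11.7,0,0,0,0,0,-11.7,0,0,0,0]

```text
t: 4.23
tcp_pos: [0.6392, -0.082, 0.1237]
tool_rot: [-1.569, 0.001, -2.071]
ft_force: [0.2, 0.4, 0.6]
opening: 0.005
```

```bash
python3 - <<'E'
from plan import *
from look import *
go((.504,-.274,.12,-75),(.504,-.274,.009,-75))
s=bot.snapshot("scene"); np.savez("s2.npz",**s)
u,v=map(int,proj(s,[.639,-.08,.08])[0])
cv2.imwrite("pics/f2.png",cv2.resize(s["pixels"][v-60:v+60,u-80:u+80,::-1],(640,480),interpolation=cv2.INTER_CUBIC))
E
```

```text
t 4.23 p [ 0.6392 -0.082   0.1237] yaw [-8.9910e+01  3.0000e-02 -1.1865e+02] F [0.2 0.4 0.6] open 0.5
(0.504, -0.274, 0.12, -75) d cm [23.33  0.35 -2.66] rot [ -0.1 -43.6   0. ]
(0.504, -0.274, 0.009, -75) d cm [ 0.  11.1 -0. ] rot [0. 0. 0.]
```

View pics/f2.png

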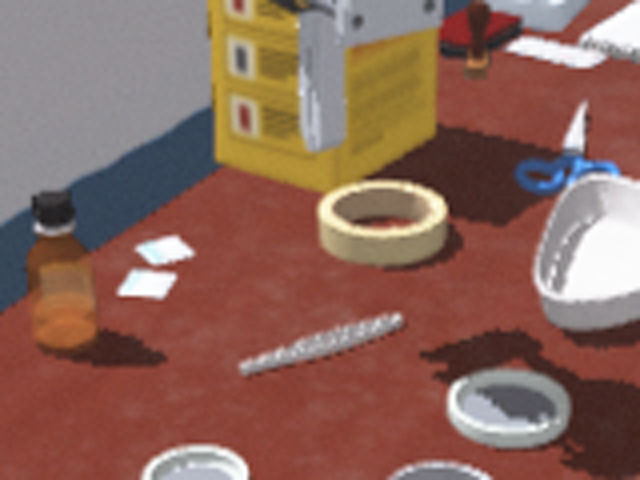

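The jaws shut on nothing. The forceps are still lying at crop (320,345), and the tips were at z = 5.6 mm, which is too high. I'll remeasure them and go lower.

```bash
python3 - <<'E'
from plan import *
from look import *
for n in("scene","top"):
  s=bot.snapshot(n); C=cloud(s)
  m=((np.linalg.norm(C[...,:2]-np.array((.639,-.08)),axis=-1)<.075)&(C[...,2]<.02)&(C[...,2]>-.01)&grey(s)).astype(np.uint8)
  k,l,st,_=cv2.connectedComponentsWithStats(m); m=l==1+np.argmax(st[1:,4])
  q=pix2plane(s,np.argwhere(m)[:,::-1],.005)[:,:2]; b=cv2.minAreaRect(q.astype(np.float32)*1000)
  q2=C[m]; print(n,len(q),q.mean(0).round(4),np.round(b[0],1),np.round(b[1],1),round(b[2],1),"depth z",np.percentile(q2[:,2],[10,50,90]).round(4),q2[:,:2].mean(0).round(4))
E
```

```text
scene 209 [ 0.6385 -0.0792] [639.1 -78.1] [130.7  28.9] 62.9 depth z [-0.0016  0.0026  0.0064] [ 0.6408 -0.0831]
top 8 [ 0.6642 -0.0474] [664.  -46.8] [ 3.9 13.1] 62.8 depth z [-0.0021 -0.0006  0.0018] [ 0.6651 -0.0476]
```

Emit:
move_arm:
  deltas: [0,1.5,0,0,0,0,0,4,0,0,0,0,0,7,0,0,0,0,0,9.5,0,0,0,0,0,11,0,0,0,0,0,11.8,0,0,0,0,0,12.1,0,0,0,0,0,12.1,0,0,0,0,0,12.1,0,0,0,0]
  jaw: 0.2

```text
t: 5.13
tcp_pos: [0.6393, -0.082, 0.0024]
tool_rot: [-1.57, 0.0, -2.071]
ft_force: [0.2, 0.1, 0.2]
opening: 0.398
```

Emit:
move_arm:
  deltas: [0,0,0,0,0,0,0,0,0,0,0,0,0,0,0,0,0,0,0,0,0,0,0,0,0,0,0,0,0,0,0,0,0,0,0,0,0,0,0,0,0,0,0,0,0,0,0,0]
  jaw: 1

```text
t: 5.8
tcp_pos: [0.6388, -0.0819, 0.0015]
tool_rot: [-1.571, 0.0, -2.071]
ft_force: [0.2, 0.5, -0.5]
opening: 0.003
```

```bash
python3 - <<'E'
from plan import *
from look import *
s=bot.snapshot("scene"); np.savez("s3.npz",**s)
print(proj(s,bot.state()["tcp_pos"]))
u,v=map(int,proj(s,[.639,-.08,.02])[0]); print(u-60,v-45)
cv2.imwrite("pics/f3.png",cv2.resize(s["pixels"][v-45:v+45,u-60:u+60,::-1],(800,600),interpolation=cv2.INTER_CUBIC))
E
```

```text
[[278.08443096 217.88744273]]
217 167
```

View pics/f3.png

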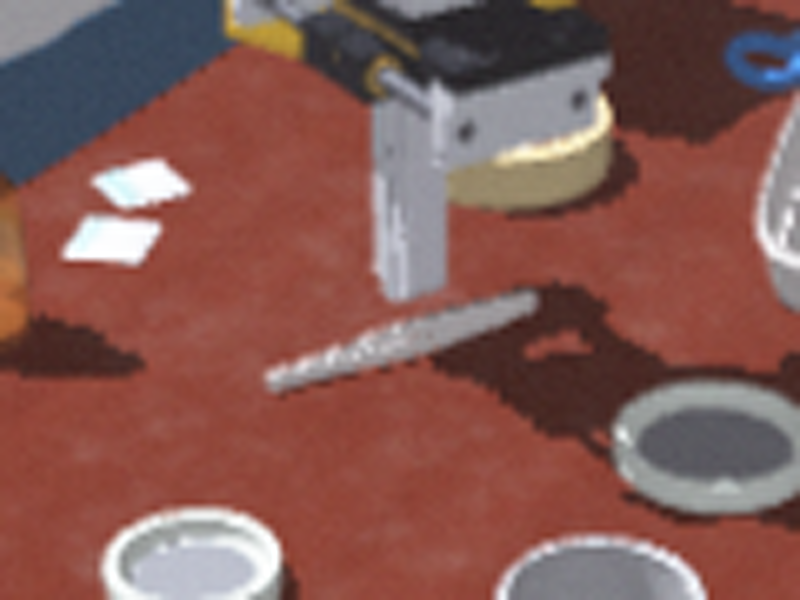

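The shut fingertips appear at crop (410,298). The reported TCP projects to (407,338), so the fingers really are behind the forceps or above them. I'll measure the offset between the camera and the robot using depth.

```bash
python3 - <<'E'
from plan import *
from look import *
s=dict(np.load("s3.npz")); C=cloud(s)
print(bot.state()["tcp_pos"].round(4))
for v in range(196,216,2): print(v,[C[v,u].round(3).tolist() for u in(275,279,283)], s["pixels"][v,279])
t=bot.snapshot("top"); D=cloud(t)
m=(np.linalg.norm(D[...,:2]-np.array((.64,-.09)),axis=-1)<.12)&(D[...,2]>.03)
print("top hi pts",m.sum()); 
for a,b in((.03,.1),(.1,.14),(.14,.2)):
    q=D[m&(D[...,2]>a)&(D[...,2]<b)]; print(a,b,len(q),q.mean(0).round(3) if len(q) else "", q.min(0).round(3) if len(q) else "",q.max(0).round(3) if len(q) else "")
E
```

```text
[ 0.6388 -0.0819  0.0016]
196 [[0.642, -0.074, 0.071], [0.628, -0.07, 0.076], [0.621, -0.079, 0.074]] [152 152 162]
198 [[0.642, -0.074, 0.065], [0.628, -0.07, 0.07], [0.622, -0.081, 0.066]] [150 150 161]
200 [[0.643, -0.074, 0.059], [0.629, -0.071, 0.064], [0.624, -0.083, 0.059]] [151 149 161]
202 [[0.642, -0.073, 0.054], [0.631, -0.075, 0.056], [0.622, -0.081, 0.055]] [156 154 165]
204 [[0.644, -0.075, 0.046], [0.629, -0.072, 0.052], [0.622, -0.081, 0.049]] [148 147 157]
206 [[0.642, -0.072, 0.042], [0.628, -0.07, 0.047], [0.624, -0.083, 0.041]] [150 148 159]
208 [[0.643, -0.073, 0.035], [0.63, -0.072, 0.039], [0.622, -0.08, 0.038]] [153 151 161]
210 [[0.643, -0.073, 0.029], [0.628, -0.069, 0.035], [0.652, -0.133, -0.002]] [146 144 153]
212 [[0.666, -0.112, -0.002], [0.655, -0.116, -0.001], [0.645, -0.12, -0.0]] [152  88  79]
214 [[0.66, -0.102, -0.002], [0.649, -0.106, -0.001], [0.632, -0.097, 0.008]] [154 112 107]
top hi pts 3135
0.03 0.1 0   
0.1 0.14 0   
0.14 0.2 162 [ 0.711 -0.114  0.164] [ 0.695 -0.151  0.158] [ 0.728 -0.087  0.172]
```

Depth puts the fingertips at the right x and y but at z ≈ 27 mm, while the reported TCP z is 1.6 mm. Reported heights are therefore about 25 mm too low. I'll open the jaws, lower the arm, and check by camera and contact force.

Emit:
move_arm:
  deltas: [0,0,0,0,0,0,0,0,0,0,0,0,0,0,0,0,0,0,0,0.3,0,0,0,0,0,0.8,0,0,0,0,0,1.3,0,0,0,0,0,1.6,0,0,0,0,0,1.6,0,0,0,0]
  jaw: 0.2

```text
t: 6.57
tcp_pos: [0.6382, -0.0818, -0.0156]
tool_rot: [-1.572, -0.001, -2.071]
ft_force: [0.3, -0.0, -0.4]
opening: 0.401
```

```bash
python3 - <<'E'
from plan import *
from look import *
st=bot.state(); print(st["tcp_pos"].round(4),st["ft_force"].round(1),st["joint_positions"].round(4))
s=bot.snapshot("scene"); C=cloud(s)
m=(np.linalg.norm(C[...,:2]-np.array((.64,-.08)),axis=-1)<.04)&(C[...,2]>.012); v,u=np.nonzero(m)
for c in range(u.min(),u.max()+1,3):
    k=v[u==c].max(); print(c,k,C[k,c].round(3),C[k-2,c].round(3))
E
```

```text
[ 0.6382 -0.0818 -0.0156] [ 0.3 -0.  -0.4] [-0.1844  0.7166  1.3887 -0.      1.0379  0.3156]
262 181 [ 0.675 -0.065  0.111] [ 0.674 -0.064  0.117]
265 182 [ 0.667 -0.067  0.109] [ 0.668 -0.068  0.114]
268 182 [ 0.669 -0.085  0.101] [ 0.655 -0.062  0.119]
271 211 [ 0.663 -0.086  0.014] [ 0.662 -0.084  0.022]
274 211 [ 0.655 -0.088  0.016] [ 0.654 -0.088  0.022]
277 211 [ 0.65  -0.096  0.013] [ 0.649 -0.094  0.021]
280 219 [ 0.621 -0.061  0.014] [ 0.621 -0.063  0.019]
283 219 [ 0.612 -0.061  0.016] [ 0.61  -0.059  0.024]
286 218 [ 0.608 -0.071  0.015] [ 0.608 -0.071  0.021]
289 153 [ 0.601 -0.075  0.198] [ 0.6   -0.074  0.203]
292 148 [ 0.604 -0.097  0.202] [ 0.743 -0.356  0.1  ]
```

Emit:
move_arm:
  deltas: [0,0.1,0,0,0,0,0,0.2,0,0,0,0,0,0.3,0,0,0,0,0,0.4,0,0,0,0,0,0.4,0,0,0,0,0,0.4,0,0,0,0]

```text
t: 7.12
tcp_pos: [0.6388, -0.0819, -0.0185]
tool_rot: [-1.571, -0.0, -2.071]
ft_force: [-0.1, -0.5, -0.2]
opening: 0.396
```

```bash
python3 - <<'E'
from plan import *
from look import *
st=bot.state(); print(st["tcp_pos"].round(4),st["ft_force"].round(1))
s=bot.snapshot("scene"); C=cloud(s)
for c in (272,275,282,285):
    print(c,[(v,C[v,c].round(3).tolist(),s["pixels"][v,c].tolist()) for v in range(210,226,2)])
u,v=278,215
cv2.imwrite("pics/f4.png",cv2.resize(s["pixels"][v-30:v+30,u-40:u+40,::-1],(640,480),interpolation=cv2.INTER_CUBIC))
E
```

```text
[ 0.6388 -0.0819 -0.0185] [-0.1 -0.5 -0.2]
272 [(210, [0.659, -0.085, 0.019], [104, 102, 109]), (212, [0.66, -0.085, 0.013], [119, 118, 125]), (214, [0.659, -0.084, 0.007], [118, 118, 124]), (216, [0.661, -0.087, -0.001], [169, 125, 120]), (218, [0.652, -0.071, 0.003], [185, 181, 183]), (220, [0.644, -0.059, 0.005], [162, 157, 161]), (222, [0.644, -0.059, -0.001], [152, 96, 89]), (224, [0.64, -0.051, -0.002], [142, 71, 58])]
275 [(210, [0.653, -0.091, 0.018], [44, 38, 39]), (212, [0.654, -0.091, 0.011], [39, 34, 35]), (214, [0.652, -0.089, 0.007], [53, 40, 39]), (216, [0.647, -0.08, 0.006], [159, 150, 152]), (218, [0.646, -0.078, 0.001], [179, 174, 179]), (220, [0.641, -0.068, 0.001], [158, 144, 143]), (222, [0.638, -0.064, -0.002], [109, 53, 44]), (224, [0.632, -0.054, -0.001], [145, 74, 65])]
282 [(210, [0.613, -0.059, 0.044], [150, 152, 158]), (212, [0.612, -0.057, 0.04], [147, 150, 159]), (214, [0.614, -0.06, 0.031], [151, 151, 159]), (216, [0.613, -0.058, 0.026], [152, 152, 160]), (218, [0.613, -0.058, 0.02], [153, 152, 163]), (220, [0.614, -0.06, 0.013], [134, 128, 137]), (222, [0.621, -0.073, -0.002], [125, 62, 52]), (224, [0.616, -0.063, -0.001], [101, 53, 46])]
285 [(210, [0.61, -0.069, 0.04], [150, 149, 160]), (212, [0.61, -0.069, 0.034], [149, 148, 157]), (214, [0.611, -0.071, 0.027], [149, 149, 160]), (216, [0.609, -0.068, 0.022], [154, 153, 162]), (218, [0.609, -0.066, 0.017], [151, 151, 160]), (220, [0.615, -0.077, 0.004], [95, 73, 73]), (222, [0.613, -0.074, 0.0], [76, 44, 40]), (224, [0.609, -0.067, -0.001], [68, 37, 33])]
```

View pics/f4.png

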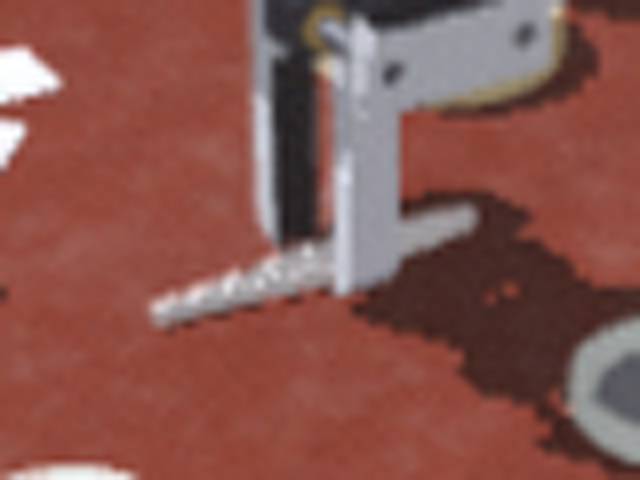

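The forceps now lie between the two fingers, at picture (320,260). The front fingertip at (350,290) is still about 8–10 mm above the desk, so I go down a few more millimetres.

Emit:
move_arm:
  deltas: [0,0.1,0,0,0,0,0,0.2,0,0,0,0,0,0.3,0,0,0,0,0,0.4,0,0,0,0,0,0.4,0,0,0,0,0,0.4,0,0,0,0]

```text
t: 7.67
tcp_pos: [0.6388, -0.0819, -0.0225]
tool_rot: [-1.571, -0.0, -2.071]
ft_force: [0.4, -0.7, -0.1]
opening: 0.404
```

Emit:
move_arm:
  deltas: [0,0.1,0,0,0,0,0,0.15,0,0,0,0,0,0.15,0,0,0,0,0,0.15,0,0,0,0]

```text
t: 8.0
tcp_pos: [0.6389, -0.0819, -0.0227]
tool_rot: [-1.571, 0.0, -2.071]
ft_force: [-7.8, 0.7, 13.8]
opening: 0.398
```

Contact comes at a reported z of −0.0225, so the true tip height is the reported z plus about 22.5 mm. I'll ease up 2 mm and grip.

Emit:
move_arm:
  deltas: [0,-0.1,0,0,0,0,0,-0.3,0,0,0,0,0,-0.3,0,0,0,0]

```text
t: 8.25
tcp_pos: [0.6389, -0.082, -0.0207]
tool_rot: [-1.57, 0.0, -2.071]
ft_force: [-0.7, -0.5, -0.1]
opening: 0.399
```

Emit:
move_arm:
  deltas: [0,0,0,0,0,0,0,0,0,0,0,0,0,0,0,0,0,0,0,0,0,0,0,0,0,0,0,0,0,0,0,0,0,0,0,0,0,0,0,0,0,0,0,0,0,0,0,0]
  jaw: 1

```text
t: 8.92
tcp_pos: [0.6388, -0.0819, -0.021]
tool_rot: [-1.571, 0.0, -2.071]
ft_force: [-0.2, 0.3, -1.1]
opening: 0.124
```

Emit:
move_arm:
  deltas: [0,-0.5,0,0,0,0,0,-2,0,0,0,0,0,-4,0,0,0,0,0,-6,0,0,0,0,0,-8,0,0,0,0,0,-9.5,0,0,0,0,0,-10,0,0,0,0,0,-10,0,0,0,0]

```text
t: 9.58
tcp_pos: [0.6394, -0.0821, 0.0805]
tool_rot: [-1.568, 0.001, -2.071]
ft_force: [0.0, -0.1, -0.7]
opening: 0.126
```

```bash
python3 -c "
from plan import go
go((.504,-.275,.078,-75),(.504,-.275,-.015,-75))"
```

```text
t 9.58 p [ 0.6394 -0.0821  0.0805] yaw [-8.9870e+01  4.0000e-02 -1.1865e+02] F [ 0.  -0.1 -0.7] open 11.8
(0.504, -0.275, 0.078, -75) d cm [23.42  0.23 -2.63] rot [ -0.1 -43.7   0. ]
(0.504, -0.275, -0.015, -75) d cm [ 0.   9.3 -0. ] rot [0. 0. 0.]
```

Emit:
move_arm:
  deltas: [1.5,0,-0.2,0,-2,0,4,0,-0.5,0,-7,0,6.5,0,-0.7,0,-12,0,9,0,-1,0,-17,0,11.5,0,-1.3,0,-22,0,14,0,-1.6,0,-27,0,16.5,0,-1.9,0,-32,0,19,0,-2.1,0,-37,0,21.5,0,-2.4,0,-41,0,23,0,-2.6,0,-43.5,0,23.4,0,-2.6,0,-43.7,0,23.4,0,-2.6,0,-43.7,0]

```text
t: 10.58
tcp_pos: [0.5031, -0.2752, 0.0782]
tool_rot: [-1.572, 0.001, -1.311]
ft_force: [0.1, 0.5, -0.6]
opening: 0.122
```

```bash
python3 - <<'E'
from plan import *
from look import *
go((.504,-.275,-.015,-75))
s=bot.snapshot("scene")
u,v=map(int,proj(s,[.504,-.275,.04])[0])
cv2.imwrite("pics/f5.png",cv2.resize(s["pixels"][v-60:v+60,u-80:u+80,::-1],(640,480),interpolation=cv2.INTER_CUBIC))
E
```

```text
t 10.58 p [ 0.5031 -0.2752  0.0782] yaw [-9.005e+01  5.000e-02 -7.511e+01] F [ 0.1  0.5 -0.6] open 11.5
(0.504, -0.275, -0.015, -75) d cm [0.01 9.32 0.1 ] rot [ 0.  -0.1 -0.1]
```

View pics/f5.png

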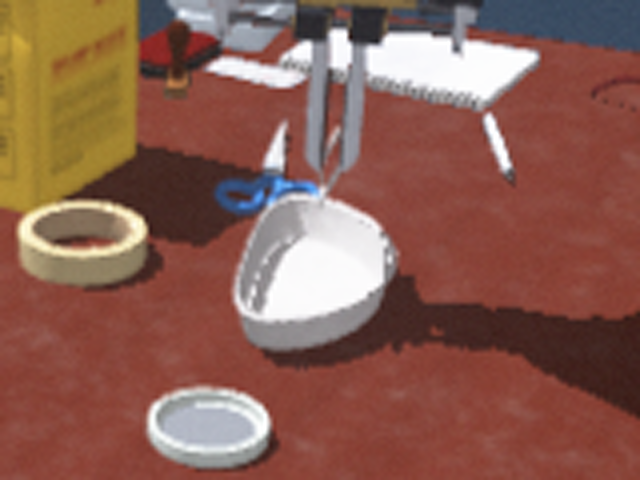

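The forceps are held at (330,170), lined up with the dish's length and above its middle. Next I lower them, open the jaws a little and retreat.

Emit:
move_arm:
  deltas: [0,1,0.05,0,0,0,0,3,0.1,0,0,0,0,5,0.1,0,0,0,0,6.5,0.1,0,0,0,0,7.8,0.1,0,0,0,0,8.6,0.1,0,0,0,0,9,0.1,0,0,0,0,9.2,0.1,0,0,0,0,9.3,0.1,0,0,0,0,9.3,0.1,0,0,0]

```text
t: 11.47
tcp_pos: [0.5051, -0.2747, -0.0135]
tool_rot: [-1.57, -0.001, -1.308]
ft_force: [-0.4, 0.4, 0.5]
opening: 0.123
```

Emit:
move_arm:
  deltas: [0,0,0,0,0,0,0,0,0,0,0,0,0,0,0,0,0,0,0,0,0,0,0,0,0,-0.5,0,0,0,0,0,-2.5,0,0,0,0,0,-5,0,0,0,0,0,-8,0,0,0,0,0,-10.5,0,0,0,0,0,-12,0,0,0,0,0,-12.5,0,0,0,0]
  jaw: 0.45

```text
t: 12.38
tcp_pos: [0.5057, -0.2751, 0.1143]
tool_rot: [-1.568, -0.003, -1.308]
ft_force: [0.1, 0.3, 0.6]
opening: 0.272
```

```bash
python3 -c "
from plan import go
go((.6035,.25,.125,-75),(.6035,.25,.028,-75))"
```

```text
t 12.38 p [ 0.5057 -0.2751  0.1143] yaw [-89.83  -0.19 -74.95] F [0.1 0.3 0.6] open 25.6
(0.6035, 0.25, 0.125, -75) d cm [-48.17  -1.16  23.09] rot [-0.2  0.1  0.2]
(0.6035, 0.25, 0.028, -75) d cm [ 0.   9.7 -0. ] rot [0. 0. 0.]
```

Emit:
move_arm:
  deltas: [-1,0,0.5,0,0,0,-3,0,1.5,0,0,0,-6,0,3,0,0,0,-9,0,4.4,0,0,0,-12,0,5.8,0,0,0,-15,0,7.2,0,0,0,-18,0,8.6,0,0,0,-21,0,10,0,0,0,-24,0,11.5,0,0,0,-27,0,13,0,0,0,-30,0,14.4,0,0,0,-33,0,15.8,0,0,0]
  jaw: -0.5

```text
t: 13.38
tcp_pos: [0.5707, 0.0875, 0.1094]
tool_rot: [-1.573, 0.001, -1.308]
ft_force: [0.0, -0.2, 0.0]
opening: 0.747
```

Emit:
move_arm:
  deltas: [-3,0,1.4,0,0,0,-6,0,2.9,0,0,0,-9,0,4.4,0,0,0,-12,0,5.8,0,0,0,-14,0,6.8,0,0,0,-15.2,0,7.3,0,0,0,-15.2,0,7.3,0,0,0,-15.2,0,7.3,0,0,0]

```text
t: 14.05
tcp_pos: [0.602, 0.2506, 0.1099]
tool_rot: [-1.573, -0.0, -1.308]
ft_force: [-0.3, -0.1, -0.9]
opening: 0.748
```

```bash
python3 - <<'E'
from plan import *
from look import *
go((.6035,.25,.0275,-75))
s=bot.snapshot("scene"); C=cloud(s)
cv2.imwrite("pics/g1.png",cv2.resize(s["pixels"][130:320,160:400,::-1],(720,570),interpolation=cv2.INTER_CUBIC))
E
```

```text
t 14.05 p [0.602  0.2506 0.1099] yaw [-9.010e+01 -2.000e-02 -7.492e+01] F [-0.3 -0.1 -0.9] open 70.3
(0.6035, 0.25, 0.0275, -75) d cm [0.1  8.24 0.14] rot [0.1 0.1 0. ]
```

View pics/g1.png

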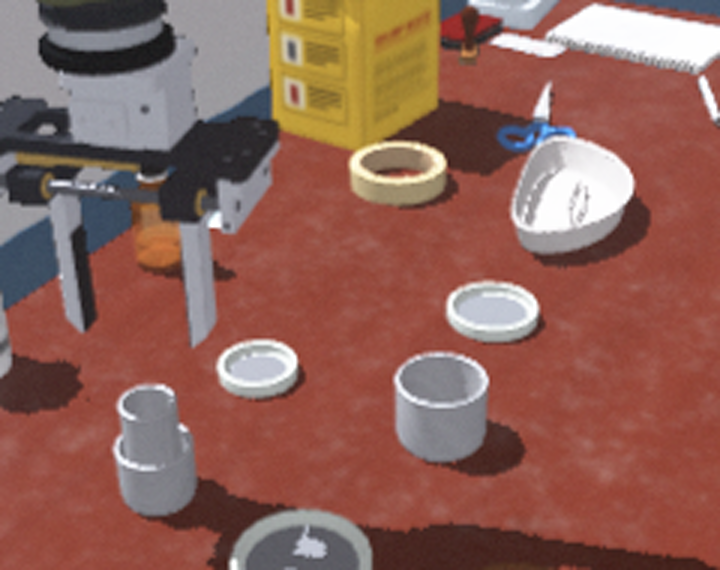

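The forceps lie in the dish at (578,200). The open jaws straddle the small pot's rim at (148,395). Next I descend, grip and lift the small pot out.

Emit:
move_arm:
  deltas: [0,1,0,0,0,0,0.1,3,0,0,0,0,0.1,5,0,0,0,0,0.1,6.5,0.1,0,0,0,0.1,7.6,0.1,0,0,0,0.1,8.1,0.1,0,0,0,0.1,8.3,0.1,0,0,0,0.1,8.3,0.1,0,0,0]

```text
t: 14.77
tcp_pos: [0.604, 0.2499, 0.0282]
tool_rot: [-1.571, -0.0, -1.309]
ft_force: [-0.8, 0.4, 0.5]
opening: 0.748
```

Emit:
move_arm:
  deltas: [0,0,0,0,0,0,0,0,0,0,0,0,0,0,0,0,0,0,0,0,0,0,0,0,0,0,0,0,0,0,0,0,0,0,0,0,0,0,0,0,0,0,0,0,0,0,0,0]
  jaw: 1
  newtons: 15

```text
t: 15.43
tcp_pos: [0.6039, 0.2502, 0.0282]
tool_rot: [-1.571, 0.0, -1.308]
ft_force: [-0.3, -1.1, 1.4]
opening: 0.409
```

Emit:
move_arm:
  deltas: [0,-0.3,0,0,0,0,0,-1,0,0,0,0,0,-2,0,0,0,0,0,-3,0,0,0,0,0,-4.2,0,0,0,0,0,-5.4,0,0,0,0,0,-6.4,0,0,0,0,0,-7.2,0,0,0,0,0,-7.7,0,0,0,0,0,-8,0,0,0,0,0,-8,0,0,0,0]

```text
t: 16.35
tcp_pos: [0.604, 0.2502, 0.1085]
tool_rot: [-1.57, 0.0, -1.308]
ft_force: [-0.3, 0.1, 0.1]
opening: 0.41
```

```bash
python3 - <<'E'
from plan import *
from look import *
go((.6205,.101,.108,-75),(.6205,.101,.029,-75))
s=bot.snapshot("scene"); C=cloud(s)
cv2.imwrite("pics/g2.png",cv2.resize(s["pixels"][130:320,160:400,::-1],(720,570),interpolation=cv2.INTER_CUBIC))
E
```

```text
t 16.35 p [0.604  0.2502 0.1085] yaw [-89.97   0.   -74.95] F [-0.3  0.1  0.1] open 38.6
(0.6205, 0.101, 0.108, -75) d cm [14.84  0.05 -2.28] rot [-0.  0. -0.]
(0.6205, 0.101, 0.029, -75) d cm [ 0.   7.9 -0. ] rot [0. 0. 0.]
```

View pics/g2.png

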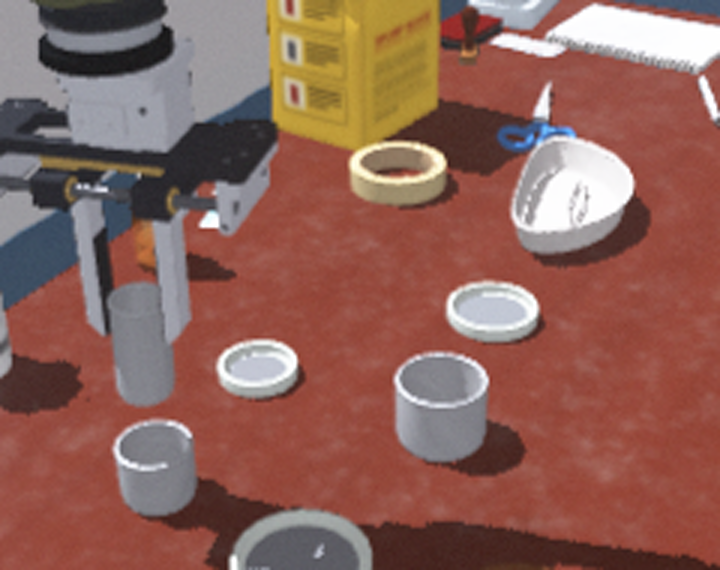

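The small pot is held upright at (140,345) and the medium pot is still standing at (155,470). I carry the small pot to above stand_small and check the alignment by depth.

Emit:
move_arm:
  deltas: [0.5,0,-0.1,0,0,0,1.8,0,-0.3,0,0,0,3.6,0,-0.6,0,0,0,5.6,0,-0.9,0,0,0,7.6,0,-1.2,0,0,0,9.6,0,-1.5,0,0,0,11.6,0,-1.8,0,0,0,13.2,0,-2,0,0,0,14.3,0,-2.2,0,0,0,14.8,0,-2.3,0,0,0,14.8,0,-2.3,0,0,0]

```text
t: 17.32
tcp_pos: [0.6201, 0.1, 0.1079]
tool_rot: [-1.571, 0.0, -1.31]
ft_force: [-0.5, -0.3, -0.9]
opening: 0.411
```

```bash
cat > chk.py <<'E'
from plan import *
from look import *
def view(tcp=None):
    s=bot.snapshot("scene"); C=cloud(s); return s,C
def ring(C,c,R,lo,hi):
    p=C[(np.linalg.norm(C[...,:2]-np.array(c),axis=-1)<R)&(C[...,2]>lo)&(C[...,2]<hi)]
    e=cv2.minEnclosingCircle(p[:,:2].astype(np.float32)); a=circ(p)
    print("z",lo,hi,"n",len(p),"ls",a[0].round(4),a[1].round(4),"enc",np.round(e[0],4),round(e[1],4),"zrange",p[:,2].min().round(3),p[:,2].max().round(3))
E
python3 - <<'E'
from chk import *
go((.6205,.101,.029,-75))
s,C=view()
for a in(.088,.1,.112): ring(C,(.62,.103),.03,a,a+.012)
E
```

```text
t 17.32 p [0.6201 0.1    0.1079] yaw [-90.02   0.   -75.03] F [-0.5 -0.3 -0.9] open 38.6
(0.6205, 0.101, 0.029, -75) d cm [-0.08  7.89  0.07] rot [ 0. -0. -0.]
z 0.088 0.09999999999999999 n 76 ls [0.6189 0.1013] 0.0177 enc [0.6182 0.1052] 0.0188 zrange 0.088 0.1
z 0.1 0.112 n 83 ls [0.6186 0.1017] 0.0172 enc [0.6168 0.1049] 0.0184 zrange 0.1 0.112
z 0.112 0.124 n 77 ls [0.6187 0.1004] 0.018 enc [0.6155 0.1055] 0.018 zrange 0.112 0.124
```

Emit:
move_arm:
  deltas: [0,0.5,0,0,0,0,-0.1,1.8,0.1,0,0,0,-0.1,3.5,0.1,0,0,0,-0.1,5,0.1,0,0,0,-0.1,6.2,0.1,0,0,0,-0.1,7,0.1,0,0,0,-0.1,7.4,0.1,0,0,0,-0.1,7.7,0.1,0,0,0,-0.1,7.9,0.1,0,0,0,-0.1,7.9,0.1,0,0,0]

```text
t: 18.2
tcp_pos: [0.6209, 0.1026, 0.0292]
tool_rot: [-1.57, -0.0, -1.308]
ft_force: [-1.1, 0.5, -0.1]
opening: 0.41
```

```bash
python3 - <<'E'
from chk import *
go()
s,C=view()
cv2.imwrite("pics/h1.png",cv2.resize(s["pixels"][160:300,170:350,::-1],(720,560),interpolation=cv2.INTER_CUBIC))
E
```

```text
t 18.2 p [0.6209 0.1026 0.0292] yaw [-89.98  -0.   -74.95] F [-1.1  0.5 -0.1] open 38.5
```

View pics/h1.png

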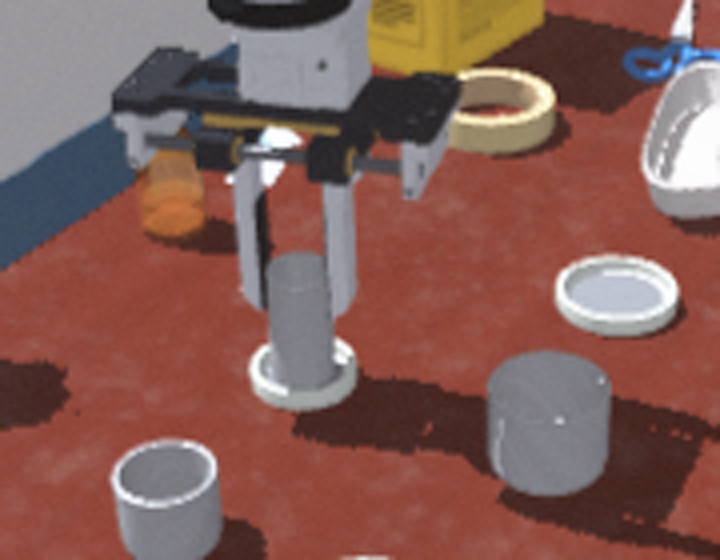

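The small pot is down inside the small stand's rim at (303,370). I release it, retreat and remeasure the medium pot.

Emit:
move_arm:
  deltas: [0,0.1,0,0,0,0,0,0.1,0,0,0,0]

```text
t: 18.42
tcp_pos: [0.621, 0.1025, 0.0284]
tool_rot: [-1.57, -0.0, -1.308]
ft_force: [0.1, -0.6, 0.1]
opening: 0.409
```

Emit:
move_arm:
  deltas: [0,0,0,0,0,0,0,0,0,0,0,0,0,0,0,0,0,0,0,0,0,0,0,0,0,0,0,0,0,0,0,-1,0,0,0,0,0,-3,0,0,0,0,0,-5.5,0,0,0,0,0,-7.5,0,0,0,0,0,-8.5,0,0,0,0,0,-8.5,0,0,0,0]
  jaw: -0.5

```text
t: 19.33
tcp_pos: [0.6219, 0.1026, 0.1159]
tool_rot: [-1.567, -0.001, -1.308]
ft_force: [-0.5, -0.7, -0.9]
opening: 0.747
```

```bash
python3 - <<'E'
from chk import *
go((.603,.25,.085,-75),(.603,.25,-.004,-75))
s,C=view()
ring(C,(.603,.25),.04,.036,.047)
ring(C,(.461,.101),.05,.044,.056)
ring(C,(.621,.101),.03,.07,.083)
t=bot.snapshot("top");D=cloud(t);print("top");ring(D,(.603,.25),.04,.036,.047);ring(D,(.461,.101),.05,.044,.056)
E
```

```text
t 19.33 p [0.6219 0.1026 0.1159] yaw [-8.976e+01 -4.000e-02 -7.495e+01] F [-0.5 -0.7 -0.9] open 70.2
(0.603, 0.25, 0.085, -75) d cm [-14.72   3.09   1.99] rot [-0.2  0.   0. ]
(0.603, 0.25, -0.004, -75) d cm [ 0.   8.9 -0. ] rot [0. 0. 0.]
z 0.036 0.047 n 167 ls [0.6016 0.2518] 0.0247 enc [0.601  0.2506] 0.0278 zrange 0.036 0.044
z 0.044 0.056 n 201 ls [0.4608 0.1027] 0.031 enc [0.4602 0.1026] 0.0341 zrange 0.044 0.054
z 0.07 0.083 n 87 ls [0.6201 0.1037] 0.0178 enc [0.6201 0.1033] 0.0199 zrange 0.07 0.078
top
z 0.036 0.047 n 64 ls [0.603 0.248] 0.0247 enc [0.603  0.2486] 0.0267 zrange 0.037 0.047Traceback (most recent call last):
  File "<stdin>", line 7, in <module>
  File "chk.py", line 8, in ring
    print("z",lo,hi,"n",len(p),"ls",a[0].round(4),a[1].round(4),"enc",np.round(e[0],4),round(e[1],4),"zrange",p[:,2].min().round(3),p[:,2].max().round(3))
                                                                                                              ~~~~~~~~~~^^
    return umr_minimum(a, axis, None, out, keepdims, initial, where)
ValueError: zero-size array to reduction operation minimum which has no identity
```

Emit:
move_arm:
  deltas: [-1,0,0.1,0,0,0,-3,0,0.4,0,0,0,-6,0,0.8,0,0,0,-9,0.5,1.2,0,0,0,-12,1.5,1.6,0,0,0,-14.2,2.5,2,0,0,0,-14.7,3,2,0,0,0,-14.7,3,2,0,0,0,-14.7,3,2,0,0,0]

```text
t: 20.18
tcp_pos: [0.6015, 0.2493, 0.0822]
tool_rot: [-1.572, -0.0, -1.308]
ft_force: [-0.5, 0.0, 0.9]
opening: 0.751
```

```bash
python3 -c "
from plan import go
go((.6025,.25,-.004,-75))"
```

```text
t 20.18 p [0.6015 0.2493 0.0822] yaw [-9.009e+01 -1.000e-02 -7.493e+01] F [-0.5  0.   0.9] open 70.6
(0.6025, 0.25, -0.004, -75) d cm [-0.04  8.62  0.13] rot [0.1 0.1 0. ]
```

Emit:
move_arm:
  deltas: [0,1,0,0,0,0,0,3,0,0,0,0,0,5,0.1,0,0,0,0,6.8,0.1,0,0,0,0,8,0.1,0,0,0,0,8.5,0.1,0,0,0,0,8.7,0.1,0,0,0,0,8.7,0.1,0,0,0]

```text
t: 20.85
tcp_pos: [0.6033, 0.2496, -0.0036]
tool_rot: [-1.57, 0.0, -1.309]
ft_force: [0.4, 0.2, 0.2]
opening: 0.754
```

Emit:
move_arm:
  deltas: [0,0,0,0,0,0,0,0,0,0,0,0,0,0,0,0,0,0,0,0,0,0,0,0,0,0,0,0,0,0,0,0,0,0,0,0,0,0,0,0,0,0]
  jaw: 1

```text
t: 21.43
tcp_pos: [0.6033, 0.2501, -0.0032]
tool_rot: [-1.57, 0.0, -1.308]
ft_force: [-0.3, 0.2, 5.9]
opening: 0.55
```

Emit:
move_arm:
  deltas: [0,-0.3,0,0,0,0,0,-1.2,0,0,0,0,0,-2.5,0,0,0,0,0,-4,0,0,0,0,0,-5.5,0,0,0,0,0,-7,0,0,0,0,0,-8.5,0,0,0,0,0,-9.5,0,0,0,0,0,-10,0,0,0,0,0,-10,0,0,0,0]

```text
t: 22.27
tcp_pos: [0.6034, 0.2501, 0.0976]
tool_rot: [-1.569, 0.0, -1.308]
ft_force: [0.1, -0.1, -0.3]
opening: 0.549
```

```bash
python3 -c "
from plan import go
go((.4955,-.0625,.097,-75),(.4955,-.0625,.002,-75))"
```

```text
t 22.27 p [0.6034 0.2501 0.0976] yaw [-8.988e+01  1.000e-02 -7.495e+01] F [ 0.1 -0.1 -0.3] open 51.6
(0.4955, -0.0625, 0.097, -75) d cm [ 2.739e+01  2.000e-02 -1.854e+01] rot [-0.1  0.1 -0. ]
(0.4955, -0.0625, 0.002, -75) d cm [ 0.   9.5 -0. ] rot [0. 0. 0.]
```

Emit:
move_arm:
  deltas: [0.7,0,-0.5,0,0,0,2.4,0,-1.6,0,0,0,5,0,-3.4,0,0,0,8,0,-5.4,0,0,0,11,0,-7.4,0,0,0,14,0,-9.5,0,0,0,17,0,-11.5,0,0,0,20,0,-13.5,0,0,0,23,0,-15.5,0,0,0,25.5,0,-17.2,0,0,0,27,0,-18.2,0,0,0,27.4,0,-18.5,0,0,0]

```text
t: 23.27
tcp_pos: [0.4938, -0.0652, 0.0953]
tool_rot: [-1.572, 0.0, -1.311]
ft_force: [-1.2, 0.4, -0.1]
opening: 0.548
```

Emit:
move_arm:
  deltas: [0,0,0,0,0,0,0,0,0,0,0,0]

```text
t: 23.43
tcp_pos: [0.4952, -0.0623, 0.0956]
tool_rot: [-1.571, 0.0, -1.308]
ft_force: [0.2, 0.5, -0.4]
opening: 0.545
```

```bash
python3 - <<'E'
from chk import *
go((.4955,-.0625,.001,-75))
s,C=view()
for a in(.105,.115,.125,.135): ring(C,(.4955,-.06),.04,a,a+.01)
E
```

```text
t 23.43 p [ 0.4952 -0.0623  0.0956] yaw [-9.003e+01  3.000e-02 -7.497e+01] F [ 0.2  0.5 -0.4] open 51.3
(0.4955, -0.0625, 0.001, -75) d cm [0.03 9.46 0.03] rot [ 0.  0. -0.]
z 0.105 0.11499999999999999 n 79 ls [ 0.4931 -0.0603] 0.0246 enc [ 0.4926 -0.0573] 0.0263 zrange 0.105 0.115
z 0.115 0.125 n 123 ls [ 0.4931 -0.0608] 0.0253 enc [ 0.4923 -0.0556] 0.032 zrange 0.115 0.125
z 0.125 0.135 n 193 ls [ 0.4931 -0.0601] 0.0266 enc [ 0.492  -0.0569] 0.0377 zrange 0.125 0.135
z 0.135 0.14500000000000002 n 152 ls [ 0.4933 -0.059 ] 0.027 enc [ 0.4926 -0.0541] 0.0368 zrange 0.135 0.145
```

Emit:
move_arm:
  deltas: [0,0.5,0,0,0,0,0,2,0,0,0,0,0,4,0,0,0,0,0,6,0,0,0,0,0,7.6,0,0,0,0,0,8.6,0,0,0,0,0,9,0,0,0,0,0,9.3,0,0,0,0,0,9.5,0,0,0,0,0,9.5,0,0,0,0,0,9.5,0,0,0,0]

```text
t: 24.4
tcp_pos: [0.4958, -0.0627, 0.0016]
tool_rot: [-1.57, -0.0, -1.308]
ft_force: [0.6, 0.4, -0.8]
opening: 0.544
```

Emit:
move_arm:
  deltas: [0,0,0,0,0,0,0,0,0,0,0,0,0,0,0,0,0,0,0,0,0,0,0,0,0,0,0,0,0,0,0,-1,0,0,0,0,0,-3,0,0,0,0,0,-5.5,0,0,0,0,0,-8,0,0,0,0,0,-9,0,0,0,0,0,-9,0,0,0,0]
  jaw: -0.5

```text
t: 25.32
tcp_pos: [0.4966, -0.063, 0.0936]
tool_rot: [-1.567, -0.002, -1.308]
ft_force: [-0.1, -0.2, -0.1]
opening: 0.75
```

```bash
python3 - <<'E'
from chk import *
go((.461,.101,.085,-75),(.461,.101,-.002,-75))
s,C=view()
ring(C,(.4955,-.0625),.04,.04,.055)
E
```

```text
t 25.32 p [ 0.4966 -0.063   0.0936] yaw [-89.77  -0.11 -74.95] F [-0.1 -0.2 -0.1] open 70.5
(0.461, 0.101, 0.085, -75) d cm [-16.76   0.83   0.82] rot [-0.2  0.1  0.1]
(0.461, 0.101, -0.002, -75) d cm [ 0.   8.7 -0. ] rot [0. 0. 0.]
z 0.04 0.055 n 117 ls [ 0.4933 -0.0608] 0.0247 enc [ 0.4927 -0.0609] 0.0286 zrange 0.04 0.047
```

Medium pot is in its stand (rim at 46 mm). Now the large pot, with the jaws wide open.

Emit:
move_arm:
  deltas: [-1,0,0,0,0,0,-3.5,0,0.2,0,0,0,-7,0,0.3,0,0,0,-10.5,0.3,0.5,0,0,0,-13.5,0.6,0.7,0,0,0,-16,0.8,0.8,0,0,0,-16.8,0.8,0.8,0,0,0,-16.8,0.8,0.8,0,0,0,-16.8,0.8,0.8,0,0,0]
  jaw: -0.96

```text
t: 26.12
tcp_pos: [0.4592, 0.1014, 0.0824]
tool_rot: [-1.572, -0.0, -1.307]
ft_force: [0.2, -0.5, 0.2]
opening: 0.98
```

```bash
python3 - <<'E'
from chk import *
go((.461,.101,-.002,-75))
E
```

```text
t 26.12 p [0.4592 0.1014 0.0824] yaw [-90.07  -0.   -74.9 ] F [ 0.2 -0.5  0.2] open 92.1
(0.461, 0.101, -0.002, -75) d cm [0.09 8.44 0.18] rot [0.1 0.1 0. ]
```

Emit:
move_arm:
  deltas: [0.1,1,0.1,0,0,0,0.1,3,0.1,0,0,0,0.1,5,0.1,0,0,0,0.1,6.8,0.1,0,0,0,0.1,7.9,0.1,0,0,0,0.1,8.4,0.1,0,0,0,0.1,8.5,0.1,0,0,0,0.1,8.5,0.1,0,0,0]

```text
t: 26.78
tcp_pos: [0.4609, 0.1003, -0.0021]
tool_rot: [-1.571, -0.0, -1.309]
ft_force: [0.5, -0.1, -0.0]
opening: 0.984
```

Emit:
move_arm:
  deltas: [0,0,0,0,0,0,0,0,0,0,0,0,0,0,0,0,0,0,0,0,0,0,0,0,0,0,0,0,0,0,0,0,0,0,0,0,0,0,0,0,0,0]
  jaw: 1
  newtons: 18

```text
t: 27.37
tcp_pos: [0.461, 0.101, -0.0016]
tool_rot: [-1.57, -0.0, -1.308]
ft_force: [-0.7, -0.5, 6.0]
opening: 0.693
```

Emit:
move_arm:
  deltas: [0,-0.3,0,0,0,0,0,-1.2,0,0,0,0,0,-2.5,0,0,0,0,0,-4,0,0,0,0,0,-5.5,0,0,0,0,0,-6.8,0,0,0,0,0,-7.6,0,0,0,0,0,-8,0,0,0,0,0,-8,0,0,0,0]

```text
t: 28.12
tcp_pos: [0.461, 0.1009, 0.0788]
tool_rot: [-1.57, -0.0, -1.308]
ft_force: [0.8, -0.1, -1.0]
opening: 0.696
```

```bash
python3 -c "
from plan import go
go((.478,.2655,.078,-75))"
```

```text
t 28.12 p [0.461  0.1009 0.0788] yaw [-8.994e+01 -1.000e-02 -7.495e+01] F [ 0.8 -0.1 -1. ] open 65.4
(0.478, 0.2655, 0.078, -75) d cm [-15.45   0.08   5.92] rot [-0.1  0.   0. ]
```

Emit:
move_arm:
  deltas: [-0.5,0,0.2,0,0,0,-2,0,0.8,0,0,0,-4,0,1.5,0,0,0,-6.2,0,2.4,0,0,0,-8.4,0,3.2,0,0,0,-10.6,0,4.1,0,0,0,-12.8,0,4.9,0,0,0,-14.5,0,5.6,0,0,0,-15.4,0,5.9,0,0,0,-15.4,0,5.9,0,0,0,-15.4,0,5.9,0,0,0]

```text
t: 29.03
tcp_pos: [0.4773, 0.2646, 0.0773]
tool_rot: [-1.572, -0.0, -1.308]
ft_force: [-0.7, 0.0, -0.7]
opening: 0.692
```

```bash
python3 - <<'E'
from chk import *
go((.478,.2655,.003,-75))
s,C=view()
for a in(.085,.095,.105,.12): ring(C,(.478,.2685),.045,a,a+.01)
u,v=map(int,proj(s,[.478,.266,.04])[0])
cv2.imwrite("pics/l1.png",cv2.resize(s["pixels"][v-70:v+70,u-90:u+90,::-1],(720,560),interpolation=cv2.INTER_CUBIC))
E
```

```text
t 29.03 p [0.4773 0.2646 0.0773] yaw [-9.007e+01 -2.000e-02 -7.491e+01] F [-0.7  0.  -0.7] open 65.0
(0.478, 0.2655, 0.003, -75) d cm [-0.07  7.43  0.1 ] rot [0.1 0.1 0. ]
z 0.085 0.095 n 233 ls [0.4749 0.2655] 0.0311 enc [0.4756 0.2651] 0.0333 zrange 0.085 0.095
z 0.095 0.105 n 286 ls [0.4753 0.2658] 0.0315 enc [0.4744 0.2708] 0.0387 zrange 0.095 0.105
z 0.105 0.11499999999999999 n 342 ls [0.4761 0.2665] 0.0322 enc [0.4751 0.2743] 0.0427 zrange 0.105 0.115
z 0.12 0.13 n 410 ls [0.4757 0.2663] 0.0321 enc [0.4746 0.2741] 0.0424 zrange 0.12 0.13
```

View pics/l1.png

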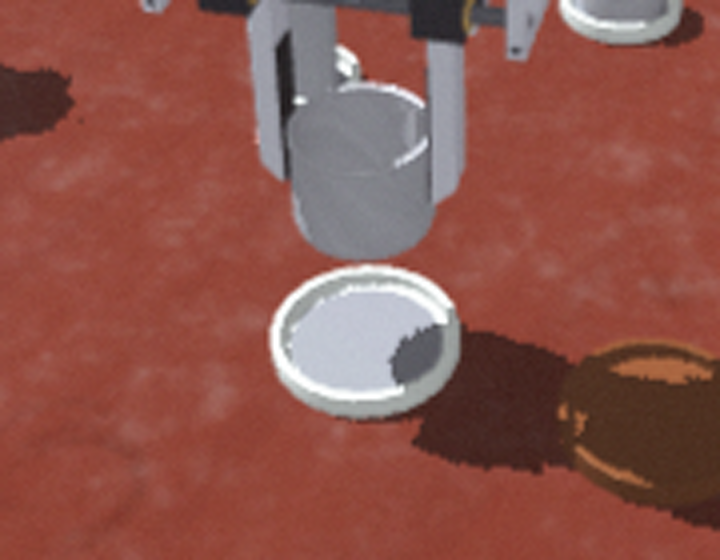

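The large pot hangs upright above the white large stand at (365,340), and the brown look-alike is to the right. I shift 2 mm in y, lower it, release and retreat.

Emit:
move_arm:
  deltas: [-0.1,0.5,0,0,0,0,-0.2,1.8,0.1,0,0,0,-0.2,3.5,0.1,0,0,0,-0.2,5,0.1,0,0,0,-0.2,6.2,0.1,0,0,0,-0.2,6.8,0.1,0,0,0,-0.2,7.2,0.1,0,0,0,-0.2,7.4,0.1,0,0,0,-0.2,7.5,0.1,0,0,0,-0.2,7.5,0.1,0,0,0,-0.2,7.5,0.1,0,0,0]

```text
t: 30.0
tcp_pos: [0.4785, 0.2673, 0.0036]
tool_rot: [-1.57, 0.0, -1.308]
ft_force: [-0.1, -0.4, -1.4]
opening: 0.694
```

Emit:
move_arm:
  deltas: [0,0,0,0,0,0,0,0,0,0,0,0,0,0,0,0,0,0,0,0,0,0,0,0,0,0,0,0,0,0,0,-1,0,0,0,0,0,-3,0,0,0,0,0,-6,0,0,0,0,0,-9,0,0,0,0,0,-12,0,0,0,0,0,-14,0,0,0,0,0,-14,0,0,0,0]
  jaw: -0.9

```text
t: 31.0
tcp_pos: [0.4798, 0.2679, 0.1484]
tool_rot: [-1.563, 0.001, -1.308]
ft_force: [-0.1, 0.2, 1.3]
opening: 0.951
```

```bash
python3 - <<'E'
from chk import *
go()
s,C=view(); t=bot.snapshot("top"); D=cloud(t)
for nm,K,g in(("scene",C,s),("top",D,t)):
    print(nm)
    for c,R,lo,hi in(((.478,.267),.045,.046,.062),((.4955,-.0625),.04,.04,.054),((.621,.101),.03,.07,.085)):
        try: ring(K,c,R,lo,hi)
        except Exception as e: print("hidden")
    for n,c in(("tape",(.686,-.2505)),("bottle",(.79,-.005))):
        hi=K[(np.linalg.norm(K[...,:2]-np.array(c),axis=-1)<.06)&(K[...,2]>.018)&(K[...,2]<.13)]; print(n,len(hi),hi[:,:2].mean(0).round(4))
        k=dict(np.load(nm+"0.npz")); k0=cloud(k); h=k0[(np.linalg.norm(k0[...,:2]-np.array(c),axis=-1)<.06)&(k0[...,2]>.018)&(k0[...,2]<.13)]; print("  start",len(h),h[:,:2].mean(0).round(4))
cv2.imwrite("pics/end.png",cv2.resize(s["pixels"][140:360,170:400,::-1],(620,593),interpolation=cv2.INTER_CUBIC))
E
```

```text
t 31.0 p [0.4798 0.2679 0.1484] yaw [-8.958e+01  8.000e-02 -7.495e+01] F [-0.1  0.2  1.3] open 89.4
scene
z 0.046 0.062 n 323 ls [0.4761 0.2681] 0.0311 enc [0.4765 0.2676] 0.0336 zrange 0.046 0.056
z 0.04 0.054 n 117 ls [ 0.4934 -0.0611] 0.0247 enc [ 0.4923 -0.0631] 0.029 zrange 0.04 0.048
z 0.07 0.085 n 90 ls [0.6201 0.1037] 0.0176 enc [0.6204 0.1038] 0.0201 zrange 0.07 0.077
tape 14 [ 0.699  -0.2266]
  start 222 [ 0.6819 -0.2441]
bottle 260 [0.7912 0.0084]
  start 475 [0.7919 0.0032]
top
z 0.046 0.062 n 52 ls [0.4776 0.2643] 0.0309 enc [0.4782 0.2642] 0.0325 zrange 0.046 0.058
z 0.04 0.054 n 71 ls [ 0.4946 -0.0642] 0.0246 enc [ 0.4948 -0.0641] 0.0263 zrange 0.041 0.054
z 0.07 0.085 n 54 ls [0.6217 0.1003] 0.0177 enc [0.6219 0.0999] 0.0195 zrange 0.07 0.082
tape 340 [ 0.6847 -0.2515]
  start 356 [ 0.6842 -0.2513]
bottle 262 [ 0.7932 -0.0094]
  start 261 [ 0.7932 -0.0096]
```

View pics/end.png

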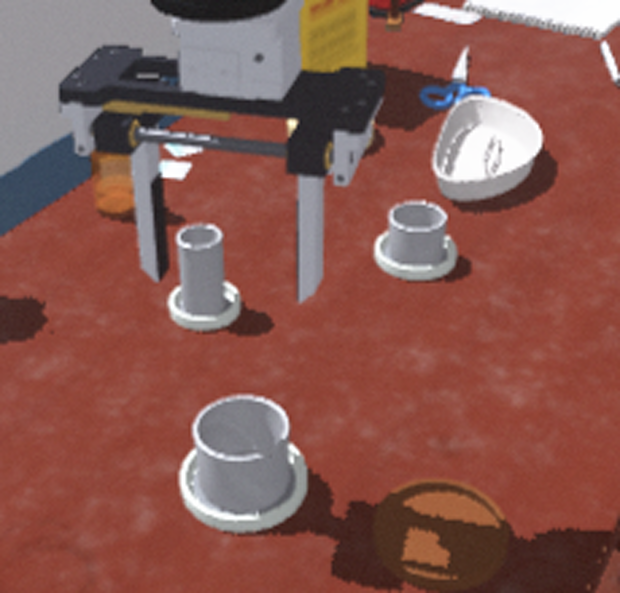

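All three pots stand centred in their own stands. In the top view, pot and stand centres agree within 1 mm. One last check on the forceps in the dish.

```bash
python3 - <<'E'
from chk import *
t=bot.snapshot("top"); u,v=map(int,proj(t,[.504,-.275,.01])[0])
a=t["pixels"][v-30:v+30,u-40:u+40].copy(); big=cv2.resize(a[...,::-1],(640,480),interpolation=cv2.INTER_CUBIC)
d=np.array([np.cos(np.radians(104.9)),np.sin(np.radians(104.9))])
for k in(-.04,.04):
    q=(proj(t,[*(np.array([.504,-.275])+k*d),.004])[0]-[u-40,v-30])*8; cv2.circle(big,tuple(map(int,q)),5,(0,0,255),2)
cv2.imwrite("pics/dish.png",big)
E
```

```text
(no output)
```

View pics/dish.png

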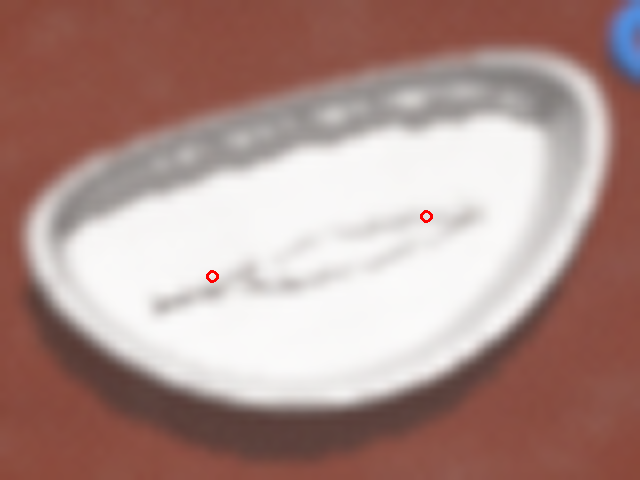

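The forceps lie flat from (155,305) to (480,212), along the dish's middle line (marked by the red ±40 mm points) and clear of the walls. Handing in.

```bash
python3 -c "
from plant import bot
s=bot.state();print(s['t'],s['tcp_pos'],s['ft_force']);bot.hand_in()"
```

```text
31.15 [0.47786912 0.26696748 0.14275989] [-0.69452476  0.35216783  0.07518591]
the job is handed in; nothing more can be done
```

The job is done and handed in at about 31 s. All three pots stand in the white stands of their own size, and the forceps lie flat along the middle of the dish. The brown look-alike was left alone.

**Problem on the way:** the first two forceps grasps closed on nothing. The reported TCP height was about 22.5 mm too low: by touch, the fingertips met the desk at a reported z of −0.0225. I corrected every later height for that.

**Last checks:**
- **Pots:** in the top camera each pot's centre was within 1 mm of its stand's centre. Rim heights fit pots standing on the stand floors, and all three looked upright.
- **Forceps:** they lie along the dish's middle line and clear of its walls. I judged this from a marked picture and did not measure their height.
- **Bottle and tape:** in the top camera both had moved less than 1 mm. The scene camera disagreed, because the gripper hid most of the tape and part of the bottle, so I relied on the top view.
- **Cameras:** the two differ by about 3.5 mm in y, so I aimed using averages of both.

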